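# Draw back the telescopic stop of a dowelling jig and load the longer strip

## Task

The stop of the dowelling jig still stands where the short block needed it. Draw it back to its loading position: press the sprung brass button in and slide the square tube away from the drill-bush block until the button snaps out by itself in the hole of the steel index plate; go gently, and do not wrench the tube against the button before it is pressed or after it has snapped. Then lay the long thin strip flat in the jig, inside the four pins with its end close up to the bush block, let go of it, and leave the short block where it lies.

Things in the scene. Friction and masses are not known exactly. Their poses are not given: they have to be found in the camera images.
- jig: Dowelling jig fixed to the bench: plywood board 110 x 360 x 18 mm; origin at the centre of its underside, on the bench top; z up, y along it, x across it (button side -x). At its +y end stands a dark wooden block with two brass drill bushes, its inner face at y = +150 mm, its top 58 mm above the bench; at y = -163 mm a steel post, 80 mm high, 26 mm thick. Yaw within 0.2 rad of 0.
- stop_tube: Square aluminium tube 32 x 32 mm along jig y, axis 50 mm above the bench, sliding over a fixed steel tube. Origin: on the face (looking to +y) of the black stop head at its +y end, head 44 mm wide, 70 mm high; tube 130 mm long behind it, room for fingers at both sides down to the board. Starts at jig y = 61 mm (too short for the strip) and slides to -y; friction about 2 N.
- button_tip (a point): Outermost point of the brass snap button (12 mm dome) on the tube's -x flat, 50 mm above the bench; axes as the jig, always at jig y = -45 mm. It sits in the fixed inner tube and stands 5 mm out of a hole in the sliding tube: jig x = -21 mm when out, the flat is at -16 mm. While it is out the tube is locked. Spring 2 N when out, 5 N when flush with the flat, 6 N under the wall.
- snap_button: The same button (origin: its dome's centre). Pinched flush, one finger pad on it, the other on the tube's opposite flat, it slips under the 2 mm wall when the tube is drawn to -y with 7 to 13 N, then rides there by itself at 3 to 5 N. It snaps out in the hole of the steel index plate screwed on the flat, 34 to 52 mm on (set afresh each time): there the tube stops dead; hold the pull on it under 15 N.
- nest (a point): Middle of the strip's place on the board's top (18 mm above the bench), at x = 0, y = 88 mm of the jig; axes as the jig. The strip lies along y, its end 2 mm off the bush block; towards -y the moved stop head leaves 3 to 21 mm spare. Four steel pins, 8 mm thick, 9 mm high, at jig x = +-25 mm, y = 36 and 142 mm, leave 42 mm across; free for fingers at both sides in between.
- strip_center (a point): Centre (half-way up) of the loose long thin pine strip, 35 x 120 x 15 mm, about 0.05 kg; x across it (35 mm), y along it (120 mm), z up. It lies flat on the bench, left of the long batten (which is 21 mm high). A blue beaker, 92 mm high, and a vice with an upright grey card, 140 mm high, stand farther left.
- long_strip: The same strip; origin at the centre of its underside.
- block_center (a point): Centre (half-way up) of the loose short pine block, 42 x 85 x 18 mm, y along it. It lies flat near the strip and stays there.

How it is judged (in metres and radians):
On the way, in this order (a step that is already met when the one before it is completed fails the run):
1. the button is pressed in and the tube has slid off its first hole (y of stop_tube in the frame of jig below 0.053 m and x of button_tip in the frame of jig above -0.0155 m), for 0.1 s.
2. the button has snapped out in the hole of the index plate (y of stop_tube in the frame of jig below 0.032 m and x of button_tip in the frame of jig below -0.0195 m), for 0.3 s.
At the end, for the whole second after the job is handed in: the button stands fully out (within 1.5 mm) in the index plate's hole; the long strip lies flat on the board (2 mm, 0.05 rad), lengthwise in the nest (0.08 rad), within 5 mm of the middle across, its end within 6 mm of the bush block, released and at rest (all of step 2 and x of strip_center in the frame of jig between -0.005 and 0.005 m and y of strip_center in the frame of jig between 0.084 and 0.0925 m and z of strip_center in the frame of jig between 0.0235 and 0.0275 m and angle between strip_center's own z axis and vertical below 0.05 rad and angle between the y axis of strip_center and the y axis of jig, either way round below 0.08 rad and linear speed of long_strip below 0.02 m/s); the robot touches nothing.
It fails at once if the tube is wrenched against the button (more than 16 N between them) (contact force between snap_button and stop_tube above 16 N).
It fails at once if the short block is pushed more than 20 mm (distance of block_center from where it was at the start of the episode above 0.02 m).
It also fails if it takes over 54 s, if anything falls off the work surface, if the arm or the gripper's body presses on something with over 40 N, if the wrist force passes 120 N, or if a joint passes its speed limit or range.

## Robot

A 6-joint arm with a two-finger parallel gripper is mounted at the origin on the work surface; the furniture and walls round the work are solid. World frame = base frame: x ahead of the robot, y to its left, z up, the work surface at z = 0. Lengths are in m, angles in degrees, forces in N, time in s.
With the tool pointing down it reaches from about 0.35 to 0.875 m from the base axis. Payload 4.2 kg.
Tool frame: the origin (TCP) lies on the front face of the gripper's body, between the roots of the fingers; the fingertips stand 70 mm ahead of it and the grasp point (between the pads) lies 51 mm ahead of it (r.nose_length is the distance from the TCP to the fingertips, in m); z points along the fingers, y is the direction in which the jaws open and shut (so a half turn about z gives the same grasp; the last joint's range is limited). The gripper opens to 87 mm and grips with 3 to 60 N. Pads are 19 mm wide; open, the fingers measure 117 mm over their backs; the gripper's body (75 mm by 190 mm) begins 51 mm behind the grasp point.
Start: joints at [14.817, 22.042, 0.453, 0, -68.411, -14.817], TCP at [0.625, 0, 0.292] pointing down, gripper open.
Joint ranges: [-179.83, 179.83], [-69.29, 118.12], [-61.27, 80.66], [-181.25, 117.63], [-171.15, -9.14], [-177.46, 177.46]. Speed limits (degrees/s): [159.86, 159.86, 180, 180, 180, 180].

## Interface

Orientations are given as a 3x3 rotation matrix whose columns are the frame's x, y, z axes.
In Python, from station import telemetry, capture, order, r gives the robot as it stands.
- The arm moves only by the tool drive_tool, never from a script. Its argument "series" is a list of rows, each a list of 4 numbers: the shift along the tool's x, y, z as a fraction of full scale, then the turn about the tool's z as a fraction of full scale. In form: [[dx, dy, dz, turn], ...]. A call has 1 to 10 rows; each row is the pose to reach, as a shift and turn from the pose commanded when the call began, along the tool's axes at that moment; what a row does not reach only later rows make up. Full scale, the value 1, is 0.12 m for a shift and 2 rad for a turn. A row lasts 1/8 s, in which the tool goes at most 62.5 mm and 10.7 degrees, less where a joint would pass 70% of its speed; a pose out of reach is approached as far as the arm can. A call with a number of a shift or a turn outside -1 to 1 is refused whole. A call with a gripper value outside its range is refused whole. "fingers" is the finger opening in mm, from 0 to 87, set as the call begins (left out, the last holds). The fingers move at their own pace and stop on an object; the grip force is fixed at half the most. Time passes only in rows, so rows that repeat a pose let the fingers close. It gives the time, the measured TCP pose, the force and the opening at its end, in the units of the state.
- telemetry.sense(): the state, without advancing time (a new reading comes with each control period).
- capture(name): name is "scene" or "side" or "wrist"; returns a dict with "color" (384x512x3 uint8, blue, green, red), "fx", "fy", "cx", "cy" (pixels), "eye" and "attitude" of the camera in the world; the wrist camera has in their place "mount" (4x4, takes a point from camera to tool coordinates, whose origin is the TCP and whose axes are the flange's). Camera axes: x right, y up, looking along -z (the intrinsics and any distortion apply to the point x, -y, -z); pixel columns grow to the right and rows downward; lengths in m; the calibration is good to about 2 mm. A picture is of the moment at which its call begins: read the wrist's pose just before it. There is no depth.
- order.finish_job(): hands the job in, once; it reports no verdict.
The state is a dict: "time_s": time; "joints": joint angles; "joint_velocities": joint speeds; "effort": joint torques, N m; "tcp_pos": TCP position; "ee_rot": TCP orientation; "wrist_force": force on the tool from outside, world axes, zero at the start; "moment": the same for the moment, N m; "gripper_width": opening from 0.0 (shut) to 1.0 (fully open).
Only numpy, scipy, OpenCV 4.12 (cv2) and the standard library are available. Lean on these libraries where they do the work, as an engineer would, in place of code of your own. Each camera call takes 0.05 s, during which the arm holds its last target. There are 200 camera calls.

## Working session

There is one attempt and no reset: what is moved stays moved. The work goes in short steps, Python scripts to look and compute and a tool call to move; the robot and the scene stay as the last step left them, time stands still between calls to the robot, and variables do not carry over. Pictures are saved under pics/ and viewed, about 8 in all and at most 12, crops included, and the job is handed in when it is done.

Besides the shell and the picture viewer there is one more tool, called in YAML: its name, and indented under it one key for each argument. drive_tool: Moves the arm, as the interface text tells. Shift numbers are shares of 0.12 m and turn numbers shares of 2 rad, none past 1 either way. Its arguments: {"type":"object","properties":{"series":{"type":"array","items":{"type":"array","items":{"type":"number","minimum":-1,"maximum":1}}},"fingers":{"type":"number"}},"required":["series"]}

```bash
ls; mkdir -p pics; cat > h.py <<'E'
import numpy as np, cv2
from station import telemetry, capture, order, r
def cam(name):
    s=telemetry.sense(); c=capture(name)
    if name=="wrist":
        T=np.eye(4); T[:3,:3]=s["ee_rot"]; T[:3,3]=s["tcp_pos"]; M=T@np.array(c["mount"])
        c["eye"],c["attitude"]=M[:3,3],M[:3,:3]
    c["eye"]=np.array(c["eye"]); c["attitude"]=np.array(c["attitude"]); return c
def ray(c,u,v):
    d=c["attitude"]@np.array([(u-c["cx"])/c["fx"],-(v-c["cy"])/c["fy"],-1.]); return d/np.linalg.norm(d)
def onz(c,u,v,z):
    d=ray(c,u,v); return c["eye"]+d*(z-c["eye"][2])/d[2]
def cross(c1,p1,c2,p2):
    a,b=ray(c1,*p1),ray(c2,*p2); A=np.stack([a,-b],1); t=np.linalg.lstsq(A,c2["eye"]-c1["eye"],rcond=None)[0]
    x,y=c1["eye"]+a*t[0],c2["eye"]+b*t[1]; return (x+y)/2,np.linalg.norm(x-y)
def proj(c,P):
    q=c["attitude"].T@(np.array(P)-c["eye"]); return c["cx"]+c["fx"]*q[0]/-q[2], c["cy"]-c["fy"]*q[1]/-q[2]
E
python3 - <<'E'
from h import *
import pickle
np.set_printoptions(precision=3,suppress=True)
d={}
for n in("scene","side","wrist"):
    c=cam(n); d[n]=c; print(n,c["eye"],c["attitude"].tolist(),c["fx"],c["cx"],[k for k in c])
pickle.dump(d,open("v0.pkl","wb"))
cv2.imwrite("pics/a.png",cv2.resize(d["scene"]["color"],(800,600)))
cv2.imwrite("pics/b.png",cv2.resize(d["wrist"]["color"],(800,600)))
cv2.imwrite("pics/c.png",cv2.resize(d["side"]["color"],(800,600)))
print(telemetry.sense())
E
```

```text
pics
scene [0.523 0.624 0.759] [[-0.9996873792006242, -0.02099224064952507, 0.013581962284599597], [0.024936035127031818, -0.7973924898647378, 0.6029456121902352], [-0.0018270246663068125, 0.6030957991395949, 0.7976666716373716]] 443.37024027740165 251.10276014220855 ['color', 'fx', 'fy', 'cx', 'cy', 'eye', 'attitude']
side [0.444 0.995 0.566] [[-0.9973959947863625, 0.027273542389449384, -0.06676363882872907], [-0.07159221600417279, -0.48617230678743617, 0.8709253944630357], [-0.008705411634950928, 0.8734372570474158, 0.48685888490378004]] 467.69472966042343 250.96193681257182 ['color', 'fx', 'fy', 'cx', 'cy', 'eye', 'attitude']
wrist [ 0.624 -0.08   0.384] [[-0.9999973523246957, -0.0006180704373443476, 0.0022166038285416335], [-5.062916697264083e-05, -0.9571118407125669, -0.2897186942613278], [0.0023006043305349535, -0.2897180394051012, 0.9571092752987915]] 294.1237428089838 253.97751373016465 ['color', 'fx', 'fy', 'cx', 'cy', 'mount', 'eye', 'attitude']
{'time_s': 0.15, 'joints': array([ 14.817,  22.082,   0.398,  -0.02 , -68.413, -14.816]), 'joint_velocities': array([ 0.02 , -0.196,  0.256,  0.114, -0.011, -0.103]), 'effort': array([  0.   , -39.105,  18.759,   4.222,   0.012,  -0.   ]), 'tcp_pos': array([0.625, 0.   , 0.291]), 'ee_rot': array([[-0.   , -1.   , -0.002],
       [-1.   ,  0.   , -0.   ],
       [ 0.   ,  0.002, -1.   ]]), 'wrist_force': array([-0.34 ,  0.498, -0.105]), 'moment': array([-0.018,  0.019, -0.001]), 'gripper_width': 0.9987367575002716}
```

View pics/a.png

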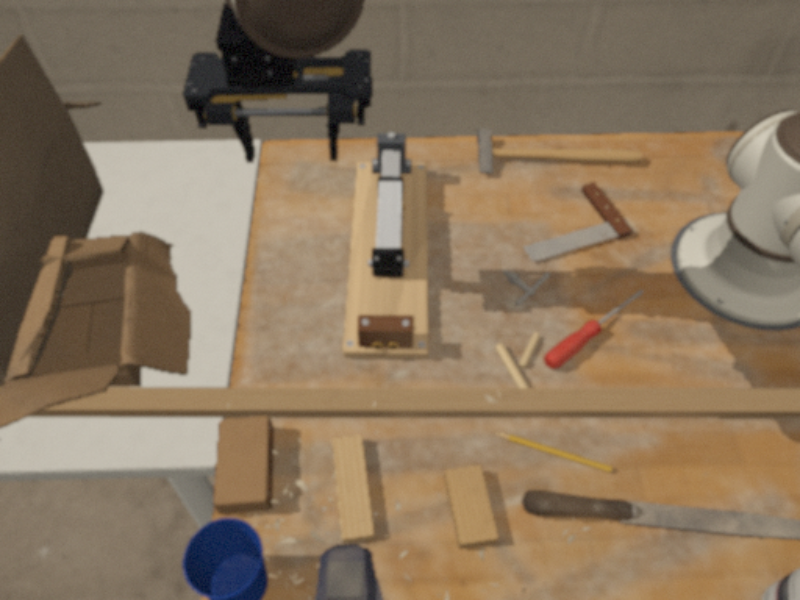

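View pics/b.png

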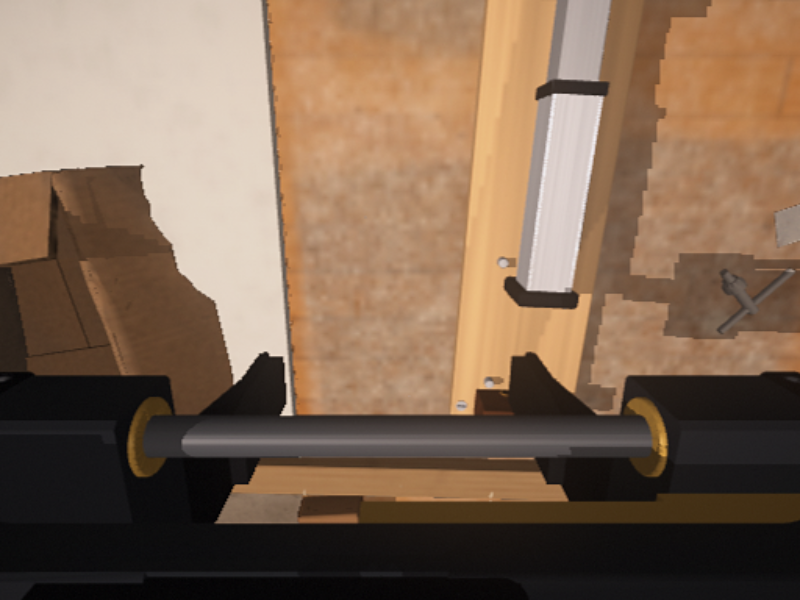

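The scene view shows the jig board at about (345–428, 163–355), the stop head at (388,262), the bush block at (386,330), the strip at (353,488), the short block at (471,505) and the batten at row 400. The wrist view shows the tube from (575,90) to (545,300), with the head at (545,293).

```bash
python3 - <<'E'
from h import *
import pickle
np.set_printoptions(precision=4,suppress=True)
d=pickle.load(open("v0.pkl","rb")); s=d["scene"]; w=d["wrist"]
k=.64
for n,u,v,z in [("boardFL",345,352,.018),("boardFR",428,350,.018),("boardBL",358,163,.018),("boardBR",425,165,.018),("headtopL",374,248,.085),("headtopR",403,249,.085),("batten",400,392,.021),("batten2",400,412,.0)]:
    print(n,onz(s,u*k,v*k,z))
for n,u,v in [("strip a",333,437),("b",364,435),("c",374,540),("d",343,543)]: print(n,onz(s,u*k,v*k,.015))
for n,u,v in [("block a",445,468),("b",483,466),("c",498,541),("d",459,547)]: print(n,onz(s,u*k,v*k,.018))
for n,u,v,z in [("w boardL0",487,0,.018),("w boardL1",455,390,.018),("w headtop L",505,282,.085),("w headtop R",578,295,.085),("tube back L",540,97,.066),("R",606,95,.066),("pin",503,262,.027),("pin2",490,381,.027)]: print(n,onz(w,u*k,v*k,z))
E
```

```text
boardFL [0.573  0.1405 0.018 ]
boardFR [0.4672 0.1402 0.018 ]
boardBL [ 0.5582 -0.2153  0.018 ]
boardBR [ 0.4525 -0.2078  0.018 ]
headtopL [0.5335 0.0245 0.085 ]
headtopR [0.4959 0.0272 0.085 ]
batten [0.5049 0.2022 0.021 ]
batten2 [ 0.5053  0.2182 -0.    ]
strip a [0.5854 0.2571 0.015 ]
b [0.549  0.2555 0.015 ]
c [0.5383 0.3789 0.015 ]
d [0.5714 0.3812 0.015 ]
block a [0.4568 0.3005 0.018 ]
b [0.4134 0.2992 0.018 ]
c [0.4063 0.3843 0.018 ]
d [0.4483 0.3896 0.018 ]
w boardL0 [ 0.5609 -0.1887  0.018 ]
w boardL1 [0.5721 0.1113 0.018 ]
w headtop L [ 0.5511 -0.004   0.085 ]
w headtop R [0.501  0.0051 0.085 ]
tube back L [ 0.5324 -0.1206  0.066 ]
R [ 0.4905 -0.1218  0.066 ]
pin [ 0.5396 -0.0056  0.027 ]
pin2 [0.5438 0.0981 0.027 ]
```

View pics/c.png

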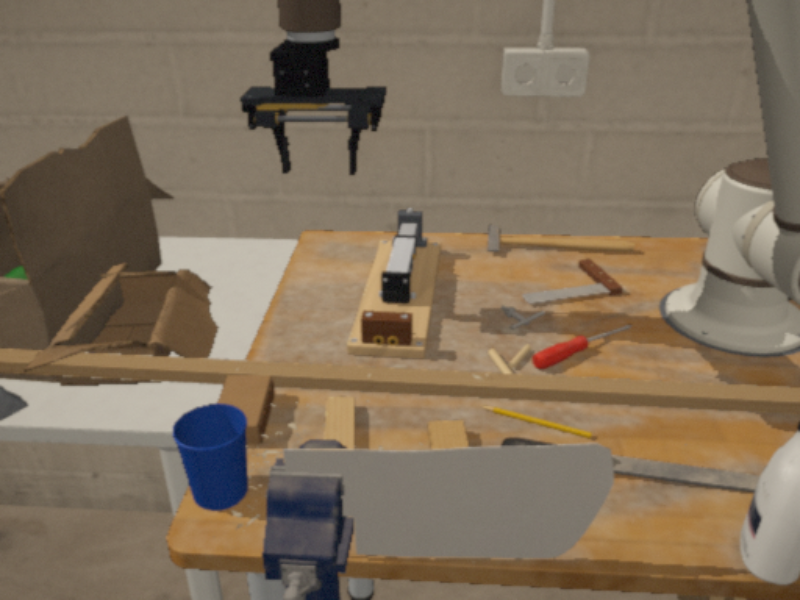

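The side view adds that a card and vice stand at y≈0.45 and beyond, clear of the jig. I'll go for a near look at the button side of the tube.

drive_tool:
  series:
    - [0.2,0.45,0.2,0.021]
    - [0.4,0.9,0.4,0.021]
    - [0.5,1,0.6,0.021]
    - [0.5,1,0.6,0.021]
  fingers: 70

```text
time_s: 0.65
tcp_pos: [0.5029, -0.0608, 0.2189]
ee_rot: [[-0.043, -0.999, -0.004], [-0.999, 0.043, -0.001], [0.001, 0.004, -1.0]]
wrist_force: [0.8, -0.2, 1.2]
gripper_width: 0.807
```

drive_tool:
  series:
    - [0,0.45,0.2,0]
    - [0,0.9,0.2,0]
    - [0,1,0.2,0]
    - [0,1,0.2,0]
    - [0,1,0.2,0]

```text
time_s: 1.27
tcp_pos: [0.3874, -0.0544, 0.1971]
ee_rot: [[-0.041, -0.999, 0.003], [-0.999, 0.041, 0.0], [-0.0, -0.003, -1.0]]
wrist_force: [-0.1, 0.0, -0.5]
gripper_width: 0.805
```

```bash
python3 - <<'E'
from h import *
import pickle
c=cam("wrist"); pickle.dump(c,open("v1.pkl","wb")); print(c["eye"],telemetry.sense()["tcp_pos"])
cv2.imwrite("pics/d.png",cv2.resize(c["color"][:300,:400],(800,600)))
E
```

```text
[ 0.38337717 -0.13452198  0.28963514] [ 0.38706711 -0.05450269  0.19676673]
```

View pics/d.png

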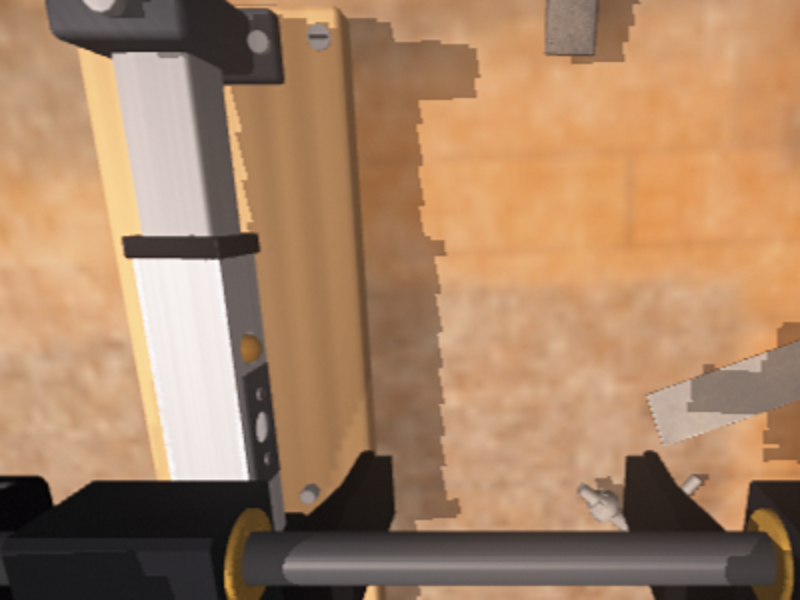

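The near view shows the brass button at crop (250,347), index plate hole at (262,427) with screws at (260,394) and (266,459), and the tube's rear collar at row 245. The board's -x edge runs (348,15)→(372,450).

```bash
python3 - <<'E'
from h import *
import pickle
np.set_printoptions(precision=4,suppress=True)
c=pickle.load(open("v1.pkl","rb"))
for n,u,v,z in [("button",252,347,.05),("hole",262,427,.05),("scr1",260,394,.05),("scr2",267,459,.05),("plate start",256,367,.05),("edge0",348,15,.018),("edge1",372,450,.018),("tubeTopL0",135,260,.066),("TopL1",170,480,.066),("topR0",222,258,.066),("topR1",250,478,.066),("pin -25,36",309,492,.027)]:
    print(n,onz(c,u/2,v/2,z))
E
```

```text
button [ 0.493  -0.0838  0.05  ]
hole [ 0.4946 -0.0482  0.05  ]
scr1 [ 0.493  -0.0632  0.05  ]
scr2 [ 0.4949 -0.0331  0.05  ]
plate start [ 0.4928 -0.0751  0.05  ]
edge0 [ 0.4457 -0.2123  0.018 ]
edge1 [ 0.4566 -0.0223  0.018 ]
tubeTopL0 [ 0.5238 -0.122   0.066 ]
TopL1 [ 0.5295 -0.032   0.066 ]
topR0 [ 0.4912 -0.1214  0.066 ]
topR1 [ 0.4959 -0.0316  0.066 ]
pin -25,36 [ 0.4876 -0.0049  0.027 ]
```

drive_tool:
  series:
    - [0.3,0,-0.3,0]
    - [0.5,0,-0.6,0]
    - [0.5,0,-0.6,0]
    - [0.5,0,-0.6,0]

```text
time_s: 1.82
tcp_pos: [0.3828, -0.1149, 0.2677]
ee_rot: [[-0.043, -0.999, -0.001], [-0.999, 0.043, 0.0], [-0.0, 0.001, -1.0]]
wrist_force: [0.4, 0.3, -1.1]
gripper_width: 0.801
```

```bash
python3 - <<'E'
from h import *
import pickle
c=cam("wrist"); pickle.dump(c,open("v2.pkl","wb")); print(c["eye"],telemetry.sense()["tcp_pos"])
cv2.imwrite("pics/e.png",cv2.resize(c["color"][40:280,50:370],(800,600)))
E
```

```text
[ 0.37904379 -0.19502061  0.36029881] [ 0.3825556  -0.11470697  0.26737114]
```

View pics/e.png

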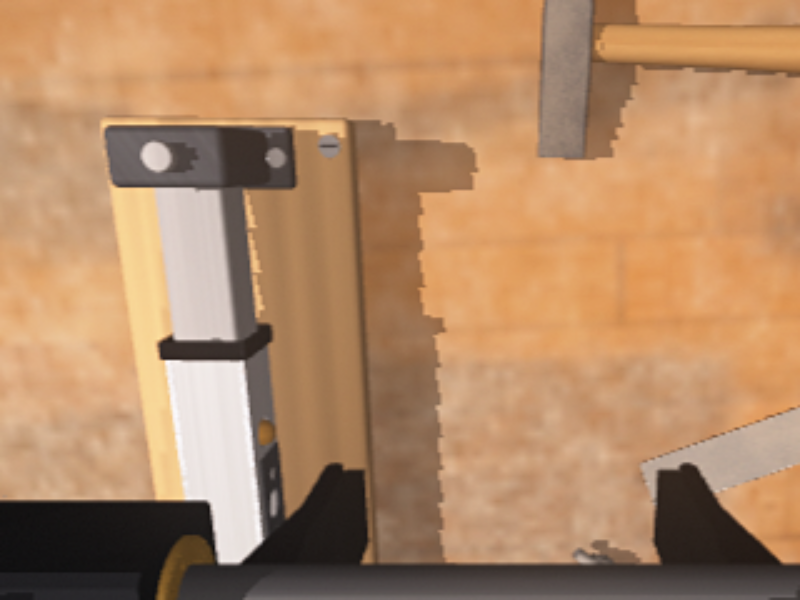

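The second view shows the button at crop (266,432), the plate hole at (273,502), the board's rear corners at (101,119) and (350,121), and the collar at (215,345).

```bash
python3 - <<'E'
from h import *
import pickle
np.set_printoptions(precision=4,suppress=True)
a=pickle.load(open("v1.pkl","rb"));b=pickle.load(open("v2.pkl","rb")); d=pickle.load(open("v0.pkl","rb"));s=d["scene"]
B=lambda u,v:(u/2.5+50,v/2.5+40)
for n,p,q in [("button",(252,347),(266,432)),("hole",(262,427),(273,502)),("screw",(318,36),(329,146)),("topR corner collar",(222,258),(247,359)),("topL",(135,260),(166,362))]:
    print(n,*cross(a,(p[0]/2,p[1]/2),b,B(*q)))
for n,u,v in [("cornR",350,121),("cornL",101,119),("edgeR",376,560),("edgeL",155,500)]: print(n,onz(b,*B(u,v),.018))
print("topL,R",onz(b,*B(166,362),.066),onz(b,*B(247,359),.066))
# jig fit: corners + front corners from scene
L=lambda u,v,z:onz(s,u*.64,v*.64,z)
P=np.array([onz(b,*B(350,121),.018),onz(b,*B(101,119),.018),L(345,352,.018),L(428,350,.018)])[:,:2]
J=np.array([[-.055,-.18],[.055,-.18],[.055,.18],[-.055,.18]])
pc,jc=P.mean(0),J.mean(0); H=(J-jc).T@(P-pc); th=np.arctan2(H[0,1]-H[1,0],H[0,0]+H[1,1])
R=np.array([[np.cos(th),-np.sin(th)],[np.sin(th),np.cos(th)]])
print("yaw",th,"origin",pc,(J@R.T+pc-P)*1e3)
for n,j in [("button",(-.021,-.045)),("tube at button",(0,-.045)),("nest",(0,.088)),("pin",(-.025,.036))]: print(n,R@j+pc)
E
```

```text
button [ 0.4923 -0.0841  0.052 ] 0.0004441866270920038
hole [ 0.4962 -0.047   0.0465] 0.00014778961563971903
screw [ 0.4581 -0.2047  0.0203] 0.0003207896375809573
topR corner collar [ 0.4905 -0.1215  0.067 ] 0.0003425906065306144
topL [ 0.5239 -0.1219  0.0664] 0.0006845792405483
cornR [ 0.448  -0.2148  0.018 ]
cornL [ 0.5569 -0.2203  0.018 ]
edgeR [0.4574 0.002  0.018 ]
edgeL [ 0.5668 -0.0373  0.018 ]
topL,R [ 0.5244 -0.1215  0.066 ] [ 0.4907 -0.1214  0.066 ]
yaw -0.04709755014613822 origin [ 0.5113 -0.0386] [[-0.1463 -0.9723]
 [ 0.8199 -0.6773]
 [ 1.7    -1.9006]
 [-2.3736  3.5502]]
button [ 0.4882 -0.0826]
tube at button [ 0.5092 -0.0836]
nest [0.5154 0.0493]
pin [ 0.488  -0.0015]
```

drive_tool:
  series:
    - [-0.1,-0.4,0.1,0.0035]
    - [-0.2,-0.8,0.3,0.0035]
    - [-0.3,-1,0.6,0.0035]
    - [-0.3,-1,0.6,0.0035]
    - [-0.3,-1,0.6,0.0035]
    - [-0.3,-1,0.6,0.0035]
  fingers: 64

```text
time_s: 2.62
tcp_pos: [0.5037, -0.084, 0.1975]
ee_rot: [[-0.049, -0.999, 0.002], [-0.999, 0.049, 0.0], [-0.0, -0.002, -1.0]]
wrist_force: [-0.2, -0.3, 0.2]
gripper_width: 0.738
```

```bash
python3 - <<'E'
from h import *
import pickle
np.set_printoptions(precision=4,suppress=True)
s=telemetry.sense(); R=np.array(s["ee_rot"]); print(s["tcp_pos"],R, s["wrist_force"])
print("d",R.T@(np.array([.5095,-.0838,.101])-s["tcp_pos"])/.12)
c=cam("wrist"); pickle.dump(c,open("v3.pkl","wb"))
cv2.imwrite("pics/f.png",cv2.resize(c["color"],(800,600)))
E
```

```text
[ 0.5037 -0.084   0.1975] [[-0.0488 -0.9988  0.002 ]
 [-0.9988  0.0488  0.0001]
 [-0.0002 -0.002  -1.    ]] [-0.1853 -0.2788  0.2492]
d [-0.0042 -0.0465  0.8043]
```

View pics/f.png

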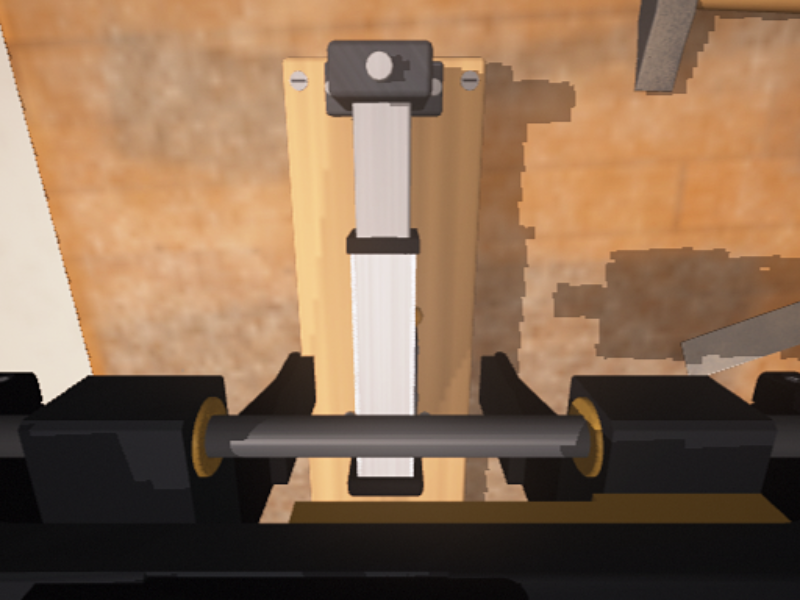

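The tube appears straight in the wrist frame: its top edges run (350,256)–(415,256) down to (357,475)–(413,475), and the button is at (419,315). The fingers straddle it.

```bash
python3 - <<'E'
from h import *
import pickle
np.set_printoptions(precision=4,suppress=True)
c=pickle.load(open("v3.pkl","rb")); b=pickle.load(open("v1.pkl","rb")); f=lambda u,v,z:onz(c,u*.64,v*.64,z)
for n,u,v,z in [("L0",350,256,.066),("R0",415.5,256,.066),("L1",357,475,.066),("R1",413.5,475,.066),("eL0",286,80,.018),("eR0",485,80,.018),("eL1",310,475,.018),("eR1",466,475,.018),("headL",349,484,.085),("headR",422,484,.085),("button",421,316,.05)]: print(n,f(u,v,z))
print(cross(c,(421*.64,316*.64),b,(126,173.5)))
E
```

```text
L0 [ 0.5248 -0.1215  0.066 ]
R0 [ 0.4925 -0.1199  0.066 ]
L1 [0.5307 0.006  0.066 ]
R1 [0.4983 0.0076 0.066 ]
eL0 [ 0.5573 -0.21    0.018 ]
eR0 [ 0.4501 -0.2048  0.018 ]
eL1 [0.5703 0.041  0.018 ]
eR1 [0.4615 0.0461 0.018 ]
headL [ 0.5327 -0.003   0.085 ]
headR [ 0.4941 -0.0012  0.085 ]
button [ 0.4902 -0.0831  0.05  ]
(array([ 0.4904, -0.085 ,  0.0557]), np.float64(2.8923514001496948e-05))
```

drive_tool:
  series:
    - [0,-0.05,0.3,0]
    - [0,-0.05,0.55,0]
    - [0,-0.05,0.75,0]
    - [0,-0.05,0.8,0]
    - [0,-0.05,0.8,0]

```text
time_s: 3.3
tcp_pos: [0.5103, -0.0844, 0.1011]
ee_rot: [[-0.049, -0.999, 0.001], [-0.999, 0.049, -0.0], [-0.0, -0.001, -1.0]]
wrist_force: [0.1, -0.5, 0.2]
gripper_width: 0.735
```

drive_tool:
  series:
    - [0,0,0,0]
    - [0,0,0,0]
    - [0,0,0,0]
    - [0,0,0,0]
  fingers: 42

```text
time_s: 3.8
tcp_pos: [0.51, -0.0842, 0.1005]
ee_rot: [[-0.049, -0.999, 0.0], [-0.999, 0.049, 0.0], [-0.0, -0.0, -1.0]]
wrist_force: [0.0, -0.5, 0.6]
gripper_width: 0.487
```

drive_tool:
  series:
    - [0,0,0,0]
    - [0,0,0,0]
    - [0,0,0,0]
  fingers: 34

```text
time_s: 4.18
tcp_pos: [0.5099, -0.0843, 0.1001]
ee_rot: [[-0.049, -0.999, -0.0], [-0.999, 0.049, -0.0], [0.0, 0.0, -1.0]]
wrist_force: [1.1, -1.0, -0.6]
gripper_width: 0.397
```

drive_tool:
  series:
    - [0,0,0,0]
    - [0,0,0,0]
    - [0,0,0,0]
    - [0,0,0,0]
  fingers: 28

```text
time_s: 4.68
tcp_pos: [0.5109, -0.0843, 0.1002]
ee_rot: [[-0.049, -0.999, 0.002], [-0.999, 0.049, 0.0], [-0.0, -0.002, -1.0]]
wrist_force: [4.9, -2.2, -6.1]
gripper_width: 0.373
```

drive_tool:
  series:
    - [0.004,0,0,0]
    - [0.008,0,0,0]

```text
time_s: 4.92
tcp_pos: [0.5108, -0.0845, 0.1002]
ee_rot: [[-0.049, -0.999, 0.002], [-0.999, 0.049, 0.001], [-0.001, -0.002, -1.0]]
wrist_force: [4.3, 4.4, -7.4]
gripper_width: 0.364
```

drive_tool:
  series:
    - [0.003,0,0,0]
    - [0.004,0,0,0]

```text
time_s: 5.18
tcp_pos: [0.5108, -0.0846, 0.1002]
ee_rot: [[-0.049, -0.999, 0.002], [-0.999, 0.049, 0.001], [-0.001, -0.002, -1.0]]
wrist_force: [5.1, 4.2, -6.6]
gripper_width: 0.362
```

drive_tool:
  series:
    - [0.003,0,0,0]
    - [0.005,0,0,0]
    - [0.005,0,0,0]

```text
time_s: 5.55
tcp_pos: [0.5108, -0.085, 0.1002]
ee_rot: [[-0.049, -0.999, 0.003], [-0.999, 0.049, 0.002], [-0.002, -0.002, -1.0]]
wrist_force: [5.6, 5.2, -6.5]
gripper_width: 0.365
```

drive_tool:
  series:
    - [0.003,0,0,0]
    - [0.006,0,0,0]
    - [0.006,0,0,0]

```text
time_s: 5.92
tcp_pos: [0.5108, -0.0858, 0.1002]
ee_rot: [[-0.049, -0.999, 0.003], [-0.999, 0.049, 0.001], [-0.002, -0.002, -1.0]]
wrist_force: [4.3, 5.0, -6.1]
gripper_width: 0.366
```

drive_tool:
  series:
    - [0.004,0,0,0]
    - [0.008,0,0,0]
    - [0.008,0,0,0]

```text
time_s: 6.3
tcp_pos: [0.5107, -0.0867, 0.1002]
ee_rot: [[-0.049, -0.999, 0.002], [-0.999, 0.049, 0.001], [-0.002, -0.002, -1.0]]
wrist_force: [5.3, 4.0, -5.8]
gripper_width: 0.368
```

drive_tool:
  series:
    - [0.004,0,0,0]
    - [0.008,0,0,0]
    - [0.012,0,0,0]
    - [0.012,0,0,0]

```text
time_s: 6.8
tcp_pos: [0.5107, -0.0879, 0.1002]
ee_rot: [[-0.049, -0.999, 0.003], [-0.999, 0.049, 0.002], [-0.002, -0.003, -1.0]]
wrist_force: [5.4, 5.7, -7.3]
gripper_width: 0.363
```

```bash
python3 - <<'E'
from h import *
import pickle
np.set_printoptions(precision=4,suppress=True)
c3=pickle.load(open("v3.pkl","rb")); c=cam("wrist"); pickle.dump(c,open("v4.pkl","wb"))
for k,x in((c3,.5104),(c,.5104)):
    g=cv2.cvtColor(k["color"],cv2.COLOR_BGR2GRAY)
    ys=np.arange(-.18,-.09,.0005); uv=[proj(k,(x-.05*(-.084-y),y,.066)) for y in ys]
    p=np.array([cv2.getRectSubPix(g,(1,1),(float(u),float(v)))[0,0] for u,v in uv]).astype(float)
    i=[j for j in range(1,len(p)) if (p[j-1]<130)!=(p[j]<130)]; print(ys[i])
cv2.imwrite("pics/g.png",cv2.resize(c["color"][:,80:460],(800,600)))
E
```

```text
[-0.13  -0.122]
[-0.133  -0.125  -0.0935]
```

View pics/g.png

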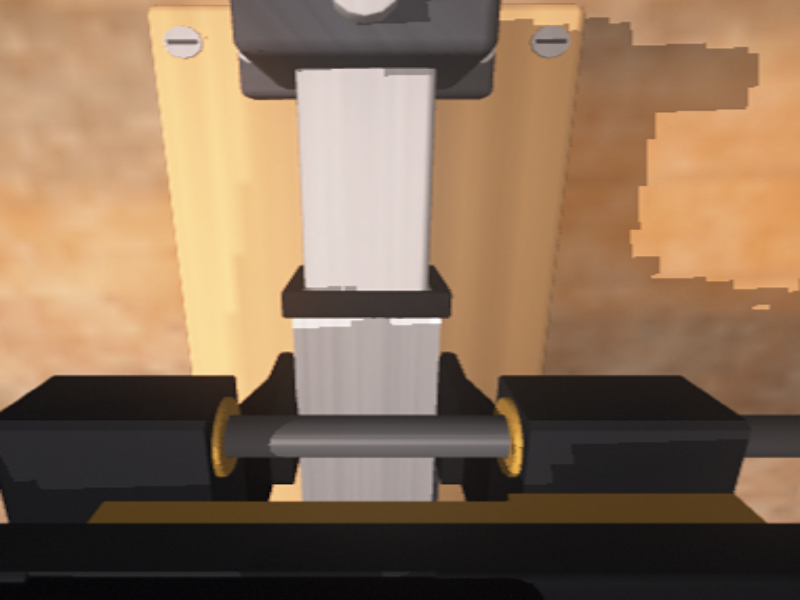

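The fingers hold the tube, and the collar's edge has moved from y=-0.122 to -0.125 along with the gripper, so the tube is sliding at about 5 N. I'll continue.

drive_tool:
  series:
    - [0.012,0,0,0]
    - [0.024,0,0,0]
    - [0.036,0,0,0]
    - [0.048,0,0,0]
    - [0.06,0,0,0]
    - [0.072,0,0,0]
    - [0.084,0,0,0]

```text
time_s: 7.72
tcp_pos: [0.5102, -0.0983, 0.1002]
ee_rot: [[-0.049, -0.999, 0.002], [-0.999, 0.049, 0.001], [-0.002, -0.002, -1.0]]
wrist_force: [4.4, 4.5, -5.8]
gripper_width: 0.365
```

drive_tool:
  series:
    - [0.012,0,0,0]
    - [0.024,0,0,0]
    - [0.036,0,0,0]
    - [0.048,0,0,0]
    - [0.06,0,0,0]
    - [0.072,0,0,0]
    - [0.084,0,0,0]
    - [0.096,0,0,0]
    - [0.1,0,0,0]

```text
time_s: 8.85
tcp_pos: [0.5096, -0.1103, 0.1002]
ee_rot: [[-0.049, -0.999, 0.002], [-0.999, 0.049, 0.001], [-0.001, -0.002, -1.0]]
wrist_force: [5.6, 4.1, -6.8]
gripper_width: 0.366
```

drive_tool:
  series:
    - [0.01,0,0,0]
    - [0.02,0,0,0]
    - [0.03,0,0,0]
    - [0.04,0,0,0]
    - [0.045,0,0,0]

```text
time_s: 9.48
tcp_pos: [0.5094, -0.1163, 0.1002]
ee_rot: [[-0.049, -0.999, 0.002], [-0.999, 0.049, 0.001], [-0.001, -0.002, -1.0]]
wrist_force: [5.0, 0.4, -7.0]
gripper_width: 0.365
```

drive_tool:
  series:
    - [0.005,0,0,0]
    - [0.01,0,0,0]

```text
time_s: 9.72
tcp_pos: [0.5093, -0.1178, 0.1002]
ee_rot: [[-0.049, -0.999, 0.002], [-0.999, 0.049, 0.0], [-0.0, -0.002, -1.0]]
wrist_force: [5.7, -1.6, -7.7]
gripper_width: 0.365
```

drive_tool:
  series:
    - [0.004,0,0,0]
    - [0.004,0,0,0]

```text
time_s: 9.98
tcp_pos: [0.5093, -0.1183, 0.1002]
ee_rot: [[-0.049, -0.999, 0.002], [-0.999, 0.049, 0.0], [-0.0, -0.002, -1.0]]
wrist_force: [5.5, -1.2, -7.2]
gripper_width: 0.361
```

drive_tool:
  series:
    - [0.004,0,0,0]
    - [0.004,0,0,0]

```text
time_s: 10.22
tcp_pos: [0.5093, -0.1185, 0.1002]
ee_rot: [[-0.049, -0.999, 0.002], [-0.999, 0.049, 0.0], [-0.001, -0.002, -1.0]]
wrist_force: [5.3, 0.6, -6.4]
gripper_width: 0.365
```

```bash
python3 - <<'E'
from h import *
s=telemetry.sense(); print(s["wrist_force"],s["tcp_pos"])
c=cam("wrist")
a=capture("scene")["color"]; cv2.imwrite("pics/h0.png",cv2.resize(a[70:190,200:300],(500,600),interpolation=cv2.INTER_CUBIC))
E
```

```text
[ 5.3279159   0.63902129 -6.39939407] [ 0.50929518 -0.11851897  0.10020816]
```

drive_tool:
  series:
    - [0.004,0,0,0]
    - [0.004,0,0,0]

```text
time_s: 10.58
tcp_pos: [0.5093, -0.1188, 0.1002]
ee_rot: [[-0.049, -0.999, 0.002], [-0.999, 0.049, 0.001], [-0.001, -0.002, -1.0]]
wrist_force: [4.8, 1.2, -6.7]
gripper_width: 0.366
```

drive_tool:
  series:
    - [0.004,0,0,0]
    - [0.004,0,0,0]

```text
time_s: 10.82
tcp_pos: [0.5093, -0.1193, 0.1002]
ee_rot: [[-0.049, -0.999, 0.002], [-0.999, 0.049, 0.001], [-0.001, -0.002, -1.0]]
wrist_force: [5.1, 2.1, -7.1]
gripper_width: 0.363
```

drive_tool:
  series:
    - [0.004,0,0,0]
    - [0.004,0,0,0]

```text
time_s: 11.08
tcp_pos: [0.5092, -0.1198, 0.1002]
ee_rot: [[-0.049, -0.999, 0.002], [-0.999, 0.049, 0.001], [-0.001, -0.002, -1.0]]
wrist_force: [5.9, 1.8, -6.7]
gripper_width: 0.364
```

drive_tool:
  series:
    - [0.004,0,0,0]
    - [0.004,0,0,0]

```text
time_s: 11.32
tcp_pos: [0.5092, -0.1202, 0.1002]
ee_rot: [[-0.049, -0.999, 0.002], [-0.999, 0.049, 0.001], [-0.001, -0.002, -1.0]]
wrist_force: [5.2, 1.8, -6.7]
gripper_width: 0.364
```

drive_tool:
  series:
    - [0.004,0,0,0]
    - [0.004,0,0,0]

```text
time_s: 11.58
tcp_pos: [0.5092, -0.1205, 0.1002]
ee_rot: [[-0.049, -0.999, 0.003], [-0.999, 0.049, 0.001], [-0.001, -0.002, -1.0]]
wrist_force: [6.0, 2.3, -6.0]
gripper_width: 0.362
```

drive_tool:
  series:
    - [0.004,0,0,0]
    - [0.004,0,0,0]

```text
time_s: 11.82
tcp_pos: [0.5092, -0.1206, 0.1002]
ee_rot: [[-0.049, -0.999, 0.003], [-0.999, 0.049, 0.001], [-0.002, -0.003, -1.0]]
wrist_force: [5.8, 5.1, -5.7]
gripper_width: 0.365
```

The tube stopped after about 36 mm of travel, where the hole was measured to be. I'll release and look from the button side.

drive_tool:
  series:
    - [-0.003,0,0,0]
    - [-0.003,0,0,0]
    - [-0.003,0,0,0]
    - [-0.003,0,0,0]
  fingers: 64

```text
time_s: 12.32
tcp_pos: [0.5078, -0.1217, 0.1003]
ee_rot: [[-0.049, -0.999, -0.001], [-0.999, 0.049, -0.0], [0.0, 0.001, -1.0]]
wrist_force: [0.3, -0.1, -0.0]
gripper_width: 0.7
```

drive_tool:
  series:
    - [0,0,-0.4,0]
    - [0,0.3,-0.8,0]
    - [0,0.7,-0.9,0]
    - [0,1,-0.9,0]
    - [0,1,-0.9,0]
    - [0,1,-0.9,0]

```text
time_s: 13.08
tcp_pos: [0.389, -0.1157, 0.2087]
ee_rot: [[-0.049, -0.999, 0.001], [-0.999, 0.049, -0.0], [0.0, -0.001, -1.0]]
wrist_force: [0.4, -0.0, -0.3]
gripper_width: 0.739
```

```bash
python3 - <<'E'
from h import *
import pickle
c=cam("wrist"); pickle.dump(c,open("v5.pkl","wb")); print(c["eye"],telemetry.sense()["tcp_pos"])
cv2.imwrite("pics/h.png",cv2.resize(c["color"][:300,:400],(800,600)))
E
```

```text
[ 0.38448804 -0.19576382  0.3012806 ] [ 0.38923633 -0.11565606  0.20847843]
```

View pics/h.png

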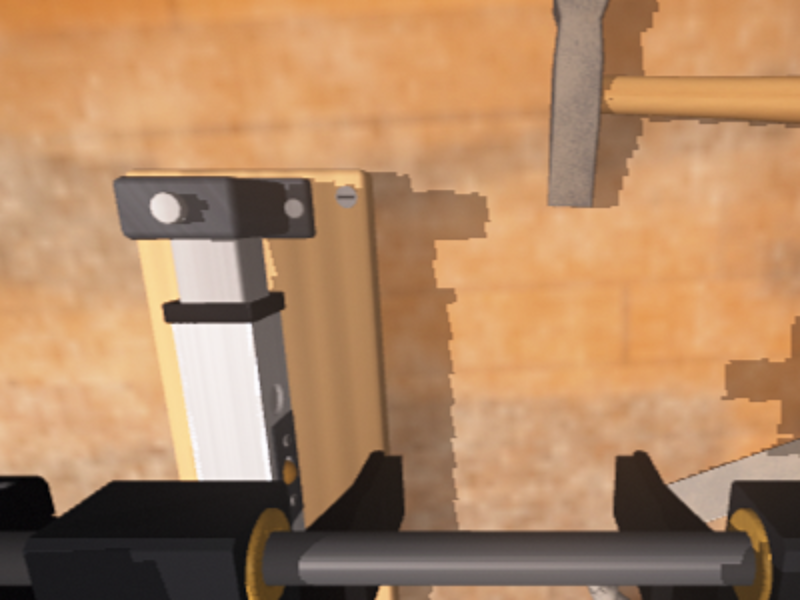

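The button now stands in the index plate's hole, brass at crop (290,470), with the old hole empty at (279,398). Next is the strip.

drive_tool:
  series:
    - [-0.4,-0.2,-0.2,0]
    - [-0.8,-0.5,-0.3,0]
    - [-1,-0.7,-0.3,0]

```text
time_s: 13.5
tcp_pos: [0.4811, 0.0025, 0.2451]
ee_rot: [[-0.047, -0.999, 0.003], [-0.999, 0.047, 0.0], [-0.001, -0.003, -1.0]]
wrist_force: [-0.2, -1.1, -0.7]
gripper_width: 0.736
```

drive_tool:
  series:
    - [-0.5,-0.3,0,0]
    - [-1,-0.6,0,0]

```text
time_s: 13.75
tcp_pos: [0.5495, 0.1058, 0.2437]
ee_rot: [[-0.049, -0.999, -0.0], [-0.999, 0.049, -0.001], [0.001, 0.0, -1.0]]
wrist_force: [0.8, 0.7, 0.8]
gripper_width: 0.737
```

drive_tool:
  series:
    - [-0.5,0,0,0]
    - [-1,0,0,0]

```text
time_s: 14.0
tcp_pos: [0.5546, 0.2261, 0.2429]
ee_rot: [[-0.05, -0.999, -0.001], [-0.999, 0.05, -0.001], [0.001, 0.001, -1.0]]
wrist_force: [1.4, -1.0, 0.1]
gripper_width: 0.74
```

drive_tool:
  series:
    - [-0.4,0,0,-0.07]
    - [-0.8,0,0,-0.07]
    - [-0.8,0,0,-0.07]
    - [-0.8,0,0,-0.07]

```text
time_s: 14.5
tcp_pos: [0.5584, 0.3198, 0.243]
ee_rot: [[0.091, -0.996, -0.001], [-0.996, -0.091, -0.001], [0.001, 0.002, -1.0]]
wrist_force: [0.7, -0.1, -0.1]
gripper_width: 0.738
```

```bash
python3 - <<'E'
from h import *
import pickle
c=cam("wrist"); pickle.dump(c,open("v6.pkl","wb")); print(c["eye"],telemetry.sense()["tcp_pos"],telemetry.sense()["ee_rot"])
cv2.imwrite("pics/i.png",cv2.resize(c["color"],(800,600)))
E
```

```text
[0.56532998 0.24010821 0.33569556] [0.55837794 0.31916444 0.24342256] [[ 0.09014422 -0.99592807 -0.0011405 ]
 [-0.99592817 -0.0901429  -0.00115683]
 [ 0.00104932  0.00124014 -0.99999868]]
```

View pics/i.png

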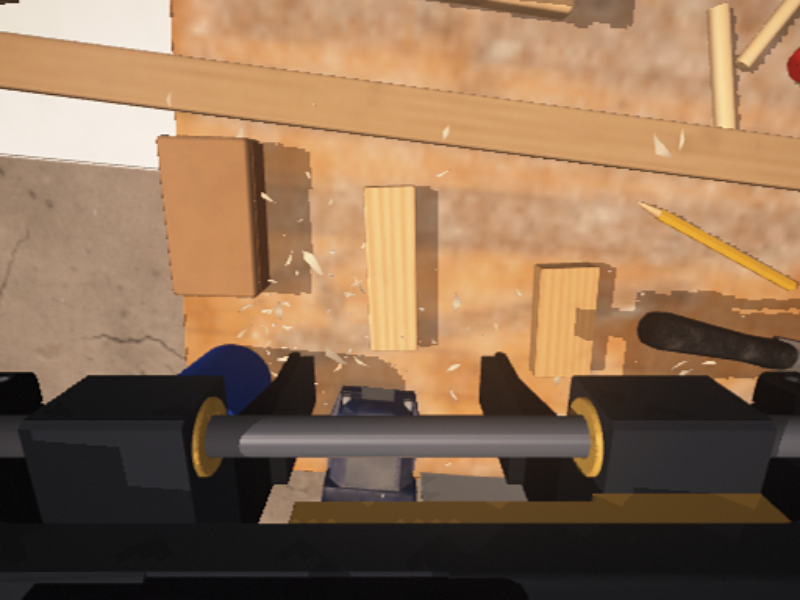

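The wrist view shows the strip at (364,187),(414,185),(417,349),(371,350) and the short block at (535,265)–(600,377). The brick stands at (160–250,137–296), with the beaker at (230,360) and the vice at (375,400).

```bash
python3 - <<'E'
from h import *
import pickle
np.set_printoptions(precision=4,suppress=True)
c=pickle.load(open("v6.pkl","rb")); s=pickle.load(open("v0.pkl","rb"))["scene"]; k=.64
hsv=cv2.cvtColor(c["color"],cv2.COLOR_BGR2HSV)
W=[(364,187),(414,185),(417,349),(371,350)]; S=[(333,437),(364,435),(374,540),(343,543)]
P=[]
for w,q in zip(W,S):
    X,e=cross(c,(w[0]*k,w[1]*k),s,(q[0]*k,q[1]*k)); p=onz(c,w[0]*k,w[1]*k,.015); P.append(p); print("tri",X,e,"plane",p)
P=np.array(P); m=P.mean(0); a=(P[2]+P[3]-P[0]-P[1])/2; print("center",m,"len",np.linalg.norm(a),"w",np.linalg.norm(P[0]-P[1]),"yaw",np.arctan2(-a[0],a[1]))
print("brick",cross(c,(250*k,140*k),s,(270*k,418*k)))
print("beaker near rim",onz(c,230*k,346*k,.092),"vice",onz(c,345*k,388*k,.05),onz(c,345*k,388*k,.1))
E
```

```text
tri [0.5855 0.2569 0.0147] 9.65928889114752e-05 plane [0.5855 0.2569 0.015 ]
tri [0.5504 0.2526 0.0088] 0.002475283404016132 plane [0.5519 0.2525 0.015 ]
tri [0.5375 0.3755 0.005 ] 0.0019333134971796244 plane [0.5374 0.3713 0.015 ]
tri [0.572  0.3786 0.0069] 6.605453350153359e-05 plane [0.5718 0.3752 0.015 ]
center [0.5617 0.314  0.015 ] len 0.1193390580342602 w 0.033883790842148306 yaw 0.11798083495821436
brick (array([0.6602, 0.2339, 0.022 ]), np.float64(7.175450672751428e-05))
beaker near rim [0.6504 0.3476 0.092 ] vice [0.5868 0.3902 0.05  ] [0.583  0.3639 0.1   ]
```

drive_tool:
  series:
    - [0.23,-0.03,0.4,-0.014]
    - [0.23,-0.03,0.8,-0.014]
    - [0.23,-0.03,0.9,-0.014]
    - [0.23,-0.03,0.9,-0.014]
    - [0.23,-0.03,0.9,-0.014]
  fingers: 58

```text
time_s: 15.18
tcp_pos: [0.5654, 0.2933, 0.1386]
ee_rot: [[0.119, -0.993, 0.004], [-0.993, -0.119, 0.002], [-0.002, -0.004, -1.0]]
wrist_force: [0.0, 0.0, -0.2]
gripper_width: 0.666
```

```bash
python3 - <<'E'
from h import *
np.set_printoptions(precision=4,suppress=True)
s=telemetry.sense(); R=np.array(s["ee_rot"]); print(s["tcp_pos"],R)
print("d",R.T@(np.array([.5643,.292,.0725])-s["tcp_pos"])/.12)
c=cam("wrist"); k=1/.64
for n,P in [("c0",(.5855,.2569,.015)),("c1",(.5519,.2525,.015))]: print(n,np.array(proj(c,P))*k)
cv2.imwrite("pics/j.png",cv2.resize(c["color"],(800,600)))
E
```

```text
[0.5654 0.2933 0.1386] [[ 0.1191 -0.9929  0.0036]
 [-0.9929 -0.1191  0.0024]
 [-0.002  -0.0039 -1.    ]]
d [0.0111 0.0125 0.5511]
c0 [363.8382 253.9479]
c1 [435.0208 253.2544]
```

View pics/j.png

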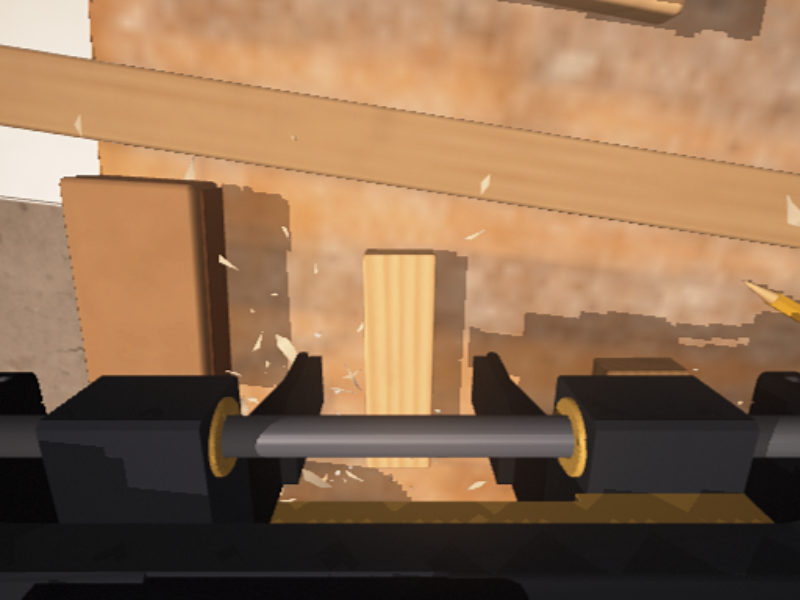

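The strip's near end is at (365–435, 254), exactly as predicted, and it lies straight between the fingers. I'll go down and grip.

drive_tool:
  series:
    - [0.01,0.01,0.3,0]
    - [0.01,0.01,0.48,0]
    - [0.01,0.01,0.55,0]
    - [0.01,0.01,0.55,0]

```text
time_s: 15.72
tcp_pos: [0.5638, 0.2919, 0.0714]
ee_rot: [[0.119, -0.993, 0.002], [-0.993, -0.119, 0.001], [-0.001, -0.002, -1.0]]
wrist_force: [-0.5, 0.1, 0.1]
gripper_width: 0.664
```

drive_tool:
  series:
    - [0,0,0,0]
    - [0,0,0,0]
    - [0,0,0,0]
    - [0,0,0,0]
    - [0,0,0,0]
    - [0,0,0,0]
  fingers: 30

```text
time_s: 16.48
tcp_pos: [0.5634, 0.2914, 0.0707]
ee_rot: [[0.119, -0.993, 0.001], [-0.993, -0.119, 0.0], [-0.0, -0.001, -1.0]]
wrist_force: [-0.3, -0.2, 3.4]
gripper_width: 0.403
```

drive_tool:
  series:
    - [0,0,-0.2,0]
    - [0,0,-0.5,0]
    - [0,0,-0.9,0]
    - [0,0,-0.9,0]
    - [0,0,-0.9,0]

```text
time_s: 17.1
tcp_pos: [0.5624, 0.2908, 0.1774]
ee_rot: [[0.118, -0.993, -0.002], [-0.993, -0.118, -0.0], [0.0, 0.002, -1.0]]
wrist_force: [-0.1, -0.4, -0.8]
gripper_width: 0.4
```

drive_tool:
  series:
    - [0,0,-0.3,0]
    - [0.3,0.3,-0.5,0.03]
    - [0.7,0.7,-0.5,0.083]
    - [1,1,-0.5,0.083]
    - [1,1,-0.5,0.083]
    - [1,1,-0.5,0.083]
    - [1,1,-0.5,0.083]

```text
time_s: 17.98
tcp_pos: [0.459, 0.1587, 0.2376]
ee_rot: [[-0.047, -0.999, -0.001], [-0.999, 0.047, -0.0], [0.0, 0.001, -1.0]]
wrist_force: [-0.1, -0.2, 0.1]
gripper_width: 0.397
```

```bash
python3 - <<'E'
from h import *
import pickle
c=cam("wrist"); pickle.dump(c,open("v7.pkl","wb")); print(c["eye"],telemetry.sense()["tcp_pos"],telemetry.sense()["ee_rot"])
cv2.imwrite("pics/k.png",cv2.resize(c["color"][:320,:],(800,500)))
E
```

```text
[0.45484904 0.07866732 0.33024207] [0.45891261 0.15872324 0.23760281] [[-4.64971432e-02 -9.98918155e-01 -7.31089967e-04]
 [-9.98918276e-01  4.64975206e-02 -5.07974656e-04]
 [ 5.41418977e-04  7.06679759e-04 -9.99999604e-01]]
```

View pics/k.png

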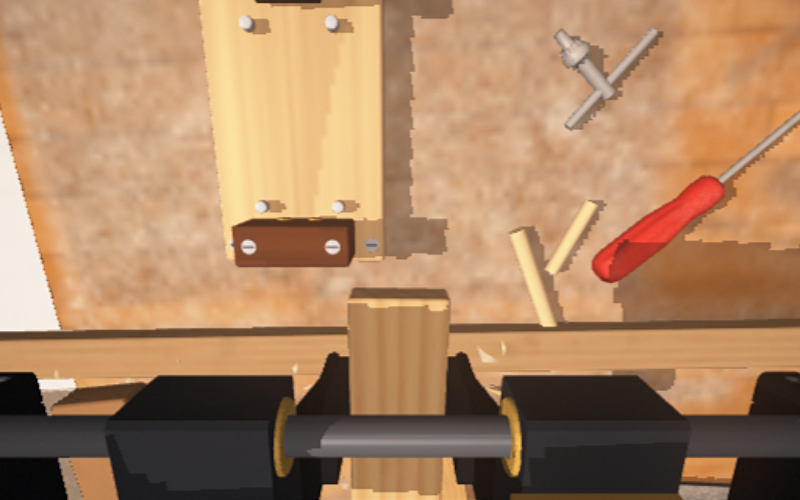

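The pins are at (247,22), (331,22), (262,206) and (338,206), and the bush block's inner face is at rows 218–226. The held strip's near end is at (348–450, 303), straight in the hand.

```bash
python3 - <<'E'
from h import *
import pickle
np.set_printoptions(precision=4,suppress=True)
c=pickle.load(open("v7.pkl","rb")); k=.64; s=pickle.load(open("v0.pkl","rb"))["scene"]
f=lambda u,v,z:onz(c,u*k,v*k,z)
J=np.array([[.025,.036],[-.025,.036],[.025,.142],[-.025,.142]]); P=np.array([f(*p,.027) for p in [(247,22),(331,22),(262,206),(338,206)]])[:,:2]
pc,jc=P.mean(0),J.mean(0); H=(J-jc).T@(P-pc); th=np.arctan2(H[0,1]-H[1,0],H[0,0]+H[1,1])
R=np.array([[np.cos(th),-np.sin(th)],[np.sin(th),np.cos(th)]]); o=pc-R@jc
print(P,"res mm",((J@R.T+o)-P)*1e3,"yaw",th,"o",o,"nest",R@[0,.088]+o)
for n,u,v,z in [("block top inner L",237,226,.058),("R",352,224,.058)]: print(n,R.T@(f(u,v,z)[:2]-o))
T=np.array([-0.046,-.999,0])
tcp=np.array([.4589,.1587,.2376]); E=np.array([[-.0465,-.9989,0],[-.9989,.0465,0],[0,0,-1]])
zt=tcp[2]-.0707+.015
for u,v in [(348,303),(450,303),(352,290),(448,290),(349,415),(446,415)]: print("strip tool",E.T@(f(u,v,zt if v!=290 else zt-.015)-tcp))
# check the strip end corner & pin height
tgt=R@[0,.088]+o
for off in(.0226,):
    Et=np.array([[np.sin(th),-np.cos(th)],[-np.cos(th),-np.sin(th)]])  # columns tool x,y for yaw th
    t=tgt-Et@[-off,0]; print("TCP target",t,"delta tool",E[:2,:2].T@(t-tcp[:2])/.12)
E
```

```text
[[ 0.538  -0.0041]
 [ 0.4892 -0.0019]
 [ 0.5431  0.1009]
 [ 0.4939  0.1032]] res mm [[ 0.5488 -0.4507]
 [-0.5839 -0.3829]
 [ 0.3959  0.3994]
 [-0.3608  0.4343]] yaw -0.046351448067168524 o [ 0.5119 -0.0394] nest [0.516  0.0485]
block top inner L [0.0314 0.1505]
R [-0.0363  0.1493]
strip tool [ 0.0351 -0.016   0.0557]
strip tool [0.0351 0.0184 0.0557]
strip tool [ 0.0356 -0.016   0.0707]
strip tool [0.0356 0.0193 0.0707]
strip tool [-0.0075 -0.0169  0.0557]
strip tool [-0.0075  0.0184  0.0557]
TCP target [0.5149 0.0259] delta tool [ 1.0834 -0.518 ]
```

Jig from the pins: yaw −0.046, nest (0.516, 0.0485), with the bush face checking out at 149.3–150.5 mm. The strip's centre is about 24 mm ahead of the TCP. I'll carry it over.

drive_tool:
  series:
    - [0.35,-0.2,0,0]
    - [0.7,-0.4,0,0]
    - [1,-0.524,0,0]
    - [1,-0.524,0,0]
    - [1,-0.524,0,0]

```text
time_s: 18.65
tcp_pos: [0.5157, 0.0355, 0.2377]
ee_rot: [[-0.047, -0.999, -0.001], [-0.999, 0.047, -0.0], [0.0, 0.001, -1.0]]
wrist_force: [-0.5, 0.2, -0.2]
gripper_width: 0.399
```

drive_tool:
  series:
    - [0.097,0,0.3,0]
    - [0.097,0,0.6,0]
    - [0.097,0,0.8,0]
    - [0.097,0,0.8,0]
    - [0.097,0,0.8,0]

```text
time_s: 19.27
tcp_pos: [0.5157, 0.0244, 0.1432]
ee_rot: [[-0.045, -0.999, 0.002], [-0.999, 0.045, 0.0], [-0.0, -0.002, -1.0]]
wrist_force: [-0.1, 0.6, -0.5]
gripper_width: 0.398
```

```bash
python3 - <<'E'
from h import *
np.set_printoptions(precision=4,suppress=True)
s=telemetry.sense(); R=np.array(s["ee_rot"]); print(s["tcp_pos"],R)
print("d",R.T@(np.array([.5156,.0243,.0893])-s["tcp_pos"])/.12)
E
```

```text
[0.5157 0.0244 0.1432] [[-0.0453 -0.999   0.0019]
 [-0.999   0.0453  0.0003]
 [-0.0004 -0.0019 -1.    ]]
d [0.0008 0.0013 0.4495]
```

drive_tool:
  series:
    - [0,0,0.2,0]
    - [0,0,0.3,0]
    - [0,0,0.36,0]
    - [0,0,0.4,0]
    - [0,0,0.4,0]

```text
time_s: 19.9
tcp_pos: [0.515, 0.0234, 0.0943]
ee_rot: [[-0.047, -0.999, 0.0], [-0.999, 0.047, -0.0], [0.0, -0.0, -1.0]]
wrist_force: [-1.7, -0.5, -0.1]
gripper_width: 0.397
```

drive_tool:
  series:
    - [0,0,0.02,0]
    - [0,0,0.04,0]
    - [0,0,0.04,0]

```text
time_s: 20.27
tcp_pos: [0.5148, 0.0234, 0.0893]
ee_rot: [[-0.047, -0.999, -0.0], [-0.999, 0.047, -0.0], [0.0, 0.0, -1.0]]
wrist_force: [-0.0, -0.6, -0.3]
gripper_width: 0.398
```

drive_tool:
  series:
    - [-0.006,-0.006,0,0]
    - [-0.006,-0.006,0,0]
    - [-0.006,-0.006,0,0]

```text
time_s: 20.65
tcp_pos: [0.5156, 0.0241, 0.0895]
ee_rot: [[-0.047, -0.999, 0.0], [-0.999, 0.047, 0.0], [-0.0, -0.0, -1.0]]
wrist_force: [0.2, 0.6, -0.5]
gripper_width: 0.4
```

drive_tool:
  series:
    - [0,0,0,0]
    - [0,0,0,0]
    - [0,0,0,0]
    - [0,0,0,0]
    - [0,0,0,0]
  fingers: 58

```text
time_s: 21.28
tcp_pos: [0.5156, 0.0241, 0.0895]
ee_rot: [[-0.047, -0.999, -0.0], [-0.999, 0.047, -0.0], [0.0, 0.0, -1.0]]
wrist_force: [-0.3, -0.1, -0.2]
gripper_width: 0.662
```

drive_tool:
  series:
    - [0,0,-0.2,0]
    - [0,0,-0.5,0]
    - [0,0,-1,0]
    - [0,0,-1,0]
    - [0,0,-1,0]

```text
time_s: 21.9
tcp_pos: [0.5151, 0.024, 0.2092]
ee_rot: [[-0.047, -0.999, -0.0], [-0.999, 0.047, 0.0], [-0.0, 0.0, -1.0]]
wrist_force: [-0.7, -0.9, -1.1]
gripper_width: 0.671
```

drive_tool:
  series:
    - [-0.4,0.3,-0.1,0]
    - [-0.8,0.6,-0.2,0]
    - [-1,0.7,-0.2,0]
    - [-1,0.7,-0.2,0]
    - [-1,0.7,-0.2,0]
    - [-1,0.7,-0.2,0]

```text
time_s: 22.65
tcp_pos: [0.4375, 0.147, 0.2327]
ee_rot: [[-0.048, -0.999, -0.001], [-0.999, 0.048, -0.001], [0.001, 0.001, -1.0]]
wrist_force: [-0.9, -0.1, 0.2]
gripper_width: 0.665
```

```bash
python3 - <<'E'
from h import *
import pickle
c=cam("wrist"); pickle.dump(c,open("v8.pkl","wb")); print(telemetry.sense()["tcp_pos"])
cv2.imwrite("pics/l.png",cv2.resize(c["color"][:320,:],(800,500)))
E
```

```text
[0.43759956 0.14705356 0.23287877]
```

View pics/l.png

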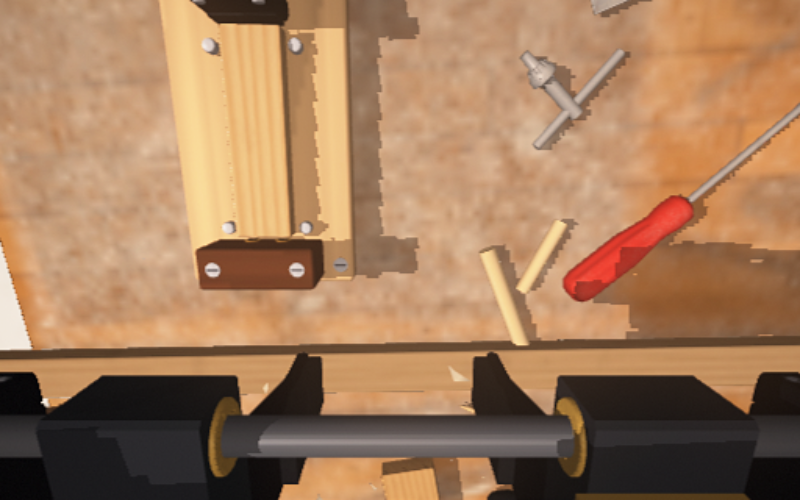

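The strip lies between the pins (209,45), (295,45), (229,228) and (306,228). Its +y end is at about (236–292, 237), just short of the bush block's foot at about 241.

```bash
python3 - <<'E'
from h import *
import pickle
np.set_printoptions(precision=4,suppress=True)
c=pickle.load(open("v8.pkl","rb")); k=.64
f=lambda u,v,z:onz(c,u*k,v*k,z)[:2]
J=np.array([[.025,.036],[-.025,.036],[.025,.142],[-.025,.142]]); P=np.array([f(*p,.027) for p in [(209,45),(295,45),(229,228),(306,228)]])
pc,jc=P.mean(0),J.mean(0); H=(J-jc).T@(P-pc); th=np.arctan2(H[0,1]-H[1,0],H[0,0]+H[1,1])
R=np.array([[np.cos(th),-np.sin(th)],[np.sin(th),np.cos(th)]]); o=pc-R@jc; print(th,o)
for n,u,v,z in [("L far",222,30,.033),("R far",281,30,.033),("L near",236,237,.033),("R near",292,236,.033),("block inner top",205,247,.058),("block inner top R",321,243,.058)]: print(n,R.T@(f(u,v,z)-o))
# column profile along strip axis near the end, jig y values at strip-top height
g=cv2.cvtColor(c["color"],cv2.COLOR_BGR2HSV)
for y in np.arange(.138,.156,.001):
    q=R@[0,y]+o; u,v=proj(c,(*q,.033)); print(round(y,3),g[int(round(v)),int(round(u))],end=" ")
print(telemetry.sense()["wrist_force"])
E
```

```text
-0.04510911108451895 [ 0.5119 -0.0391]
L far [0.0145 0.0299]
R far [-0.0187  0.03  ]
L near [0.0188 0.1467]
R near [-0.0169  0.1462]
block inner top [0.0289 0.1487]
block inner top R [-0.0392  0.1466]
0.138 [ 17 128 235] 0.139 [ 16 129 235] 0.14 [ 16 128 236] 0.141 [ 17 129 235] 0.142 [ 17 127 235] 0.143 [ 17 128 235] 0.144 [ 16 127 235] 0.145 [ 17 130 238] 0.146 [ 14 131 199] 0.147 [ 14 128 176] 0.148 [ 11 143  84] 0.149 [ 11 153  70] 0.15 [ 11 150  73] 0.151 [ 12 151  71] 0.152 [ 11 144  71] 0.153 [ 11 146  68] 0.154 [ 11 157  83] 0.155 [ 10 161 108] [-0.2061  0.0138  1.1614]
```

```bash
python3 - <<'E'
from h import *
import pickle
np.set_printoptions(precision=4,suppress=True)
th=-.0457; o=np.array([.5119,-.0392]); R=np.array([[np.cos(th),-np.sin(th)],[np.sin(th),np.cos(th)]])
for n in("v1","v5"):
    c=pickle.load(open(n+".pkl","rb")); h=cv2.cvtColor(c["color"],cv2.COLOR_BGR2HSV)
    m=cv2.inRange(h,(8,140,60),(28,255,255)); z=np.zeros_like(m); y0,x0=((173,125) if n=="v1" else (235,145)); z[y0-9:y0+9,x0-6:x0+8]=255
    ys,xs=np.nonzero(m&z); print(n,len(xs),xs.min(),xs.max(),ys.min(),ys.max())
    for u,v in[(xs.mean(),ys.mean()),(xs.max(),ys.mean())]: print(R.T@(onz(c,u,v,.05)[:2]-o))
E
```

```text
v1 102 121 130 168 180
[-0.0158 -0.045 ]
[-0.0201 -0.045 ]
v5 56 142 147 231 241
[-0.0171 -0.0452]
[-0.0197 -0.0452]
```

```bash
python3 -c "
from h import *
s=telemetry.sense(); print(s['time_s'],s['wrist_force'],s['joint_velocities']); print(order.finish_job())"
```

```text
22.7 [-0.20606387  0.013795    1.16137402] [ 0.02988521 -0.42373541  0.16080893 -0.00570206  0.03604231 -0.10972457]
the job is handed in; nothing more can be done
None
```

The stop is back at its loading position, the strip is in the nest, and I handed the job in at 22.7 s. The hand-in gives no verdict, so this rests on my own checks.

- **Stop:** I pinched the button flush and drew the tube about 36 mm. The wrist force along the pull read no more than about 6 N. The button snapped into the index plate's hole. From the button side the brass tip reads jig x of about −19.7 mm, against −20.1 mm by the same method before the pull. The −19.5 mm limit is inside that measurement's error of about 1 mm.
- **Strip:** it lies flat inside the four pins, released, with the gripper clear.

  | | Measured | Limit |
  |---|---|---|
  | Middle along the jig | 86–88 mm | 84–92.5 mm |
  | Off centre across | about 1 mm | 5 mm |
  | Angle to the jig | about 0.03 rad | 0.08 rad |

- **Disagreements:** the last picture alone put the strip's end at jig y of 146–147 mm, which means a middle of 86–87 mm. The same picture read the bush face 1–3 mm short of its true 150 mm, so the true middle is probably nearer 88 mm.
- **Not checked:** the flatness comes from a drop of about 1 mm and the view from above, not a measured height. I did not move the short block, but I did not measure it again at the end.

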